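Snap the retaining clip onto the spindle of a revolving counter display

ROBOT

A 6-joint arm with a two-finger parallel gripper is mounted at the origin on the work surface. World frame = base frame: x ahead of the robot, y to its left, z up, the work surface at z = 0. Lengths are in m, angles in rad, forces in N, time in s.
With the tool pointing down it reaches from about 0.375 to 0.925 m from the base axis. Payload 5.7 kg.
Tool frame: the origin (TCP) lies on the mounting face of the last link; the fingertips stand r.tip_reach ahead of it and the grasp point (between the pads) lies 155 mm ahead of it (r.tip_reach is the distance from the TCP to the fingertips, in m); x points along the fingers, z is the direction in which the jaws open and shut, and the axes are right-handed (so a half turn about x gives the same grasp; the last joint's range is limited). The gripper opens to 85 mm and grips with 20 to 120 N. Pads are 22 mm wide; open, the fingers measure 114 mm over their backs; the gripper's body (76 mm by 85 mm) begins 54 mm behind the grasp point. The pads swing forward as they close: fully open they stand 13 mm farther back than shut.
Start: joints at [1.145, 0.359, 1.51, -0, 1.272, -0.115], TCP at [0.183, 0.571, 0.405] pointing down, gripper open.
Joint ranges: [-2.97, 2.97], [-1.01, 2.36], [0.21, 2.38], [-0.96, 4.11], [0.2, 2.71], [-2.98, 2.98]. Speed limits (rad/s): [2.39, 2.39, 3.14, 3.14, 3.14, 3.14].

INTERFACE

Orientations are given as a rotation vector (axis times angle).
In Python, from rig import r gives the robot as it stands. The module is installed in compiled form; this text tells all that it offers.
- The arm moves only by the shell command python3 -m inch 'ROWS' [OPENING] [FORCE]. ROWS is JSON, a list of rows, each an object with "translation": the shift along the tool's x, y, z each as a share of 0.25 m, from -1 to 1, a list of three; "rot": the turn, a rotation vector about the tool's x, y, z each as a share of 180 degrees, from -1 to 1, a list of three. In form: [{"translation": [x, y, z], "rot": [wx, wy, wz]}, ...]. A call has 1 to 8 rows; each row is the pose to reach, as a shift and turn from the pose commanded when the call began, along the tool's axes at that moment, turning the shorter way round; what a row does not reach only later rows make up. A row lasts 1/12 s, in which the tool goes at most 41.7 mm and 7.16 degrees, less where a joint would pass 70% of its speed; a pose out of reach is approached as far as the arm can. A call with a number of a shift or a turn outside -1 to 1 is refused whole. A call with a gripper value outside its range is refused whole. OPENING is the opening, from 0 (shut) to 1 (fully open), set as the call begins (- or left out, the last holds). The fingers move at their own pace and stop on an object; FORCE is the grip in N (left out, the last holds). Time passes only in rows, so rows that repeat a pose let the fingers close. It gives the time, the measured TCP pose, the force and the opening at its end, in the units of the state.
- r.get_obs(): the state, without advancing time (a new reading comes with each control period).
- r.read_camera(name): name is "scene" or "top"; returns a dict with "color" (420x560x3 uint8, red, green, blue), "range_z" (420x560 float32, m along the optical axis (not along the pixel's ray), 0 where there is no reading), "mtx" (3x3 intrinsics, pixels), "extrinsics" (4x4, takes a point from world to camera coordinates). Camera axes: x right, y down, z forward; pixel columns grow to the right and rows downward; lengths in m; the calibration is good to about 2 mm. A picture is of the moment at which its call begins.
- r.finish_job(): hands the job in, once; it reports no verdict.
The state is a dict: "time_s": time; "qpos": joint angles; "qd": joint speeds; "tau": joint torques, N m; "tool_pos": TCP position; "tool_rot": TCP orientation; "contact_force": force on the tool from outside, world axes, zero at the start; "moment": the same for the moment, N m; "opening": finger opening in m.
Only numpy, scipy, OpenCV 4.12 (cv2) and the standard library are available. Lean on these libraries where they do the work, as an engineer would, in place of code of your own. Each camera call takes 0.05 s, during which the arm holds its last target. There are 200 camera calls.

TASK

The turntable of the revolving counter display is only resting on its spindle, with the retaining E-clip laid ready on it, mouth towards the spindle. Take the clip fork from the cork mat and with it push the clip sideways into the spindle's groove until it snaps in, then give it a firm press with the fork (10 to 15 N) against the groove to be sure that it is fully home, without forcing it: the clip bears 25 N and no more, and neither gripper nor fingers should touch it. Lay the fork back flat on the mat as it was and leave the other things on the counter alone.

Things in the scene. Friction and masses are not known exactly. Their poses are not given: they have to be found in the camera images.
- spinner: revolving counter display, fixed: round dark foot (210 mm), white round turntable (240 mm wide, flat upper face 46 mm above the counter) that turns stiffly about the upright steel spindle in the middle, two wire card pockets (55 mm high) on its far half. Origin: on the spindle's axis at counter height; z up, x points roughly from the clip to the spindle
- seat (a point): point on the spindle's axis at the turntable's upper face; the clip is home when its origin lies here. The spindle is 30 mm thick, 70 mm tall above this; just above the face it has a groove 7 mm high, bottom 24 mm thick. It has play in its foot: some 4 N at the groove tips it to and fro, this point moving up to 5 mm along the spinner's x to an end stop, and it stays where it was pushed
- clip: grey plastic E-clip, flat, 5 mm thick, 35 mm over the arms, 26 g, lying on the turntable 30 to 42 mm in front of the spindle; slides easily there. Origin: centre of its round seat (24 mm, for the groove), at the underside; z up, +x is the open mouth, facing the spindle within about 0.25 rad. It has a straight bridge at the back and two springy arms ending in inward lips
- clip_back (a point): middle of the flat back face of the clip's bridge, 19 mm behind the clip's origin (x = -19 mm), at the underside; the face is 28 mm wide (y) and 5 mm high. A tab 8 mm wide stands out of its middle to x = -26.5 mm. The fork's tine ends push this face on both sides of the tab
- clip_lips (a point): middle between the two round lips (5 mm across) that end the clip's arms, 9 mm ahead of its origin; lip centres at y = +-11.4 mm. They meet the groove with the clip's origin 18 mm from the seat; the push then rises to some 10 to 16 N as the arms spread, and about 6 mm from the seat the clip springs home by itself, off the fork, to a hard stop
- fork: clip fork: bent strip of 4 mm steel with a brown wooden handle, 0.15 to 0.23 kg. The flat lower limb, 30 mm wide, lies on its underside from x = -45 mm and ends in two tines at x = 86 mm; the handle runs parallel above it, joined at the back. Origin: on the underside of the lower limb, below the handle; z up, +x towards the tine ends
- fork_tips (a point): middle between the square ends of the fork's two tines, at the underside, 86 mm ahead of the fork's origin. Tines 4 mm thick, 8 mm wide, 24 mm long, from |y| = 7 to 15 mm: the slot between them is 14 mm wide and takes the clip's tab
- fork_handle (a point): middle of the fork's handle, at x = -5 mm, z = 42 mm in the fork's frame. The handle is 80 mm long (x), 18 mm wide (y) and 22 mm tall (z = 31 to 53 mm), with 27 mm free below it; grasp it from above across y
- mat: cork mat, fixed, 200 x 100 x 4 mm, where the fork lies flat at the start and must lie at the end. Origin: centre of its underside on the counter, x along its length
- finial: aluminium end knob, 34 mm wide, 44 mm tall, standing in a shallow white tray on the other side of the display from the mat; leave it alone. Origin: centre of its underside
- globe: glass snow globe on a wooden foot, 72 mm wide, 85 mm tall; leave it alone. Origin: centre of its underside
- pot: white ceramic cup, 76 mm wide, 95 mm tall; leave it alone. Origin: centre of its underside
There are look-alikes about, which are no part of the job. There is more than one size of the fork; the job needs the larger.

How it is judged:
On the way, in this order (a step that is already met when the one before it is completed fails the run):
1. the fork is lifted off the mat (height (world z) of fork above 0.03 m), for 0.1 s.
2. the clip has snapped home (within 2 mm of the seat) and the fork presses it there with more than 7 N (horizontal distance between clip and seat below 0.002 m and contact force between fork and clip above 7 N), for 0.2 s.
At the end, for the whole second after the job is handed in: the clip is home in the groove (origin within 2 mm of the seat sideways, -2 to +3 mm in height) and the fork lies flat and still on the mat (tilt under 0.1 rad, its origin over the mat, underside at the mat's face) (horizontal distance between clip and seat below 0.002 m and z of clip in the frame of seat between -0.002 and 0.003 m and linear speed of each of clip, fork below 0.02 m/s and x of fork in the frame of mat between -0.09 and 0.09 m and y of fork in the frame of mat between -0.045 and 0.045 m and z of fork in the frame of mat between 0.002 and 0.008 m and angle between fork's own z axis and vertical below 0.1 rad); the robot touches nothing.
It fails at once if the clip is forced: more than 25 N between fork and clip (contact force between fork and clip above 25 N).
It fails at once if gripper or arm touches the clip (contact force between any of the fingers, the arm and clip above 0.5 N).
It fails at once if a bystander is shifted by more than 20 mm (distance of any of finial, globe, pot from where it was at the start of the episode above 0.02 m).
It also fails if it takes over 64 s, if anything falls off the work surface, if the arm or the gripper's body presses on something with over 40 N, if the wrist force passes 120 N, or if a joint passes its speed limit or range.

## Working session

There is one attempt and no reset: what is moved stays moved. The work goes in short steps, Python scripts to look and compute and a shell command to move; the robot and the scene stay as the last step left them, time stands still between calls to the robot, and variables do not carry over. Pictures are saved under pics/ and viewed, on a budget of 10 in all, crops included, one or two more only if the job needs it, and the job is handed in when it is done.

```bash
mkdir -p pics; cat > h.py <<'E'
import numpy as np, cv2
from rig import r
from scipy.spatial.transform import Rotation as R
def snap(n):
    c=r.read_camera(n); np.savez('%s.npz'%n,**c); return c
def cloud(c):
    h,w=c['range_z'].shape; u,v=np.meshgrid(np.arange(w),np.arange(h)); K=c['mtx']; z=c['range_z']
    p=np.stack([(u-K[0,2])/K[0,0]*z,(v-K[1,2])/K[1,1]*z,z],-1)
    E=c['extrinsics']; return (p-E[:3,3])@E[:3,:3]
def ray(c,uv,z):
    K=c['mtx'];E=c['extrinsics'];uv=np.atleast_2d(uv)
    d=np.c_[(uv-K[[0,1],[2,2]])/K[[0,1],[0,1]],np.ones(len(uv))]@E[:3,:3]
    o=-E[:3,:3].T@E[:3,3]; return o+d*((z-o[2])/d[:,2])[:,None]
E
python3 - <<'E'
from h import *
for n in('scene','top'):
    c=snap(n); cv2.imwrite(f'pics/{n}0.png',cv2.resize(c['color'][...,::-1],(800,600)))
    print(n,c['mtx'].tolist(),c['extrinsics'].round(3).tolist())
o=r.get_obs();print({k:np.round(v,3) for k,v in o.items()},r.tip_reach)
E
```

```text
scene [[452.59239383930134, 0.0, 287.29064540361935], [0.0, 452.59239383930134, 216.9498234944714], [0.0, 0.0, 1.0]] [[-0.794, 0.608, -0.016, 0.418], [0.493, 0.628, -0.603, -0.228], [-0.357, -0.486, -0.798, 1.231], [0.0, 0.0, 0.0, 1.0]]
top [[424.72724591023507, 0.0, 283.8862478404054], [0.0, 424.72724591023507, 208.47813345477954], [0.0, 0.0, 1.0]] [[0.004, -1.0, -0.018, 0.017], [-0.995, -0.002, -0.102, 0.534], [0.102, 0.018, -0.995, 1.115], [0.0, 0.0, 0.0, 1.0]]
{'time_s': np.float64(0.1), 'qpos': array([ 1.145,  0.359,  1.511, -0.   ,  1.273, -0.115]), 'qd': array([ 0.003, -0.002, -0.002,  0.002,  0.   , -0.001]), 'tau': array([ 2.0000e-03, -5.2865e+01, -2.7935e+01,  0.0000e+00,  5.0000e-03,
       -0.0000e+00]), 'tool_pos': array([0.183, 0.571, 0.404]), 'tool_rot': array([-0.978,  1.342,  0.977]), 'contact_force': array([-0.612, -1.482,  0.422]), 'moment': array([ 0.01 , -0.001, -0.022]), 'opening': np.float64(0.086)} 0.1734
```

View pics/top0.png

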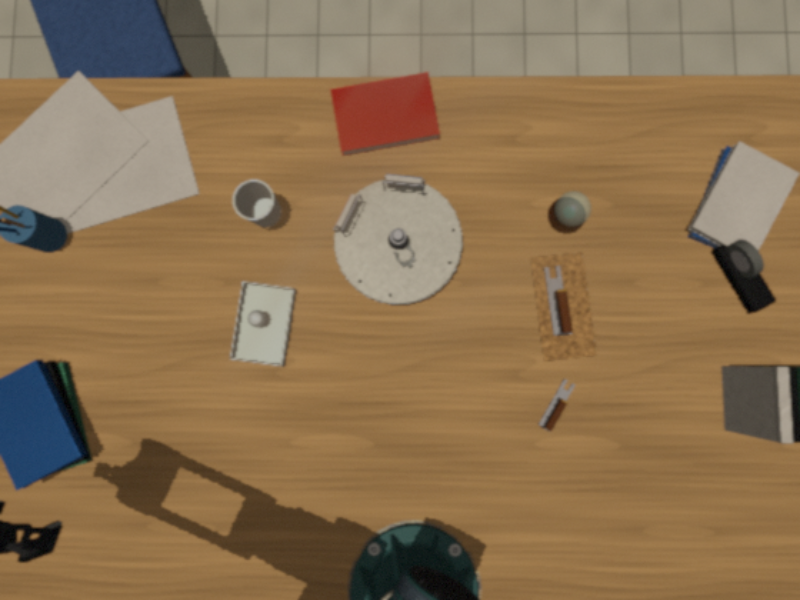

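View pics/scene0.png

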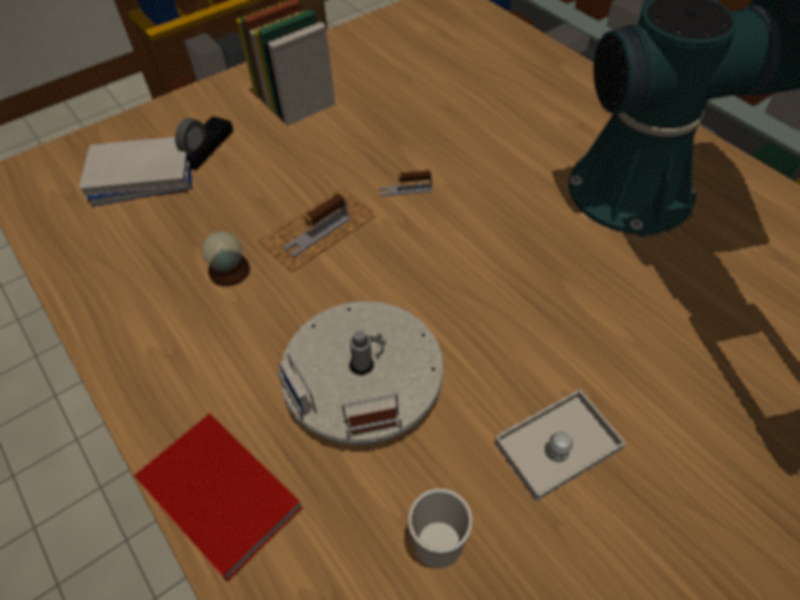

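The top view shows the spindle at about (398,238) and the clip at (404,257), in front of it on the robot's side. Fork candidates are the one on the mat at (558,300), which looks larger, and the one on the bare counter at (556,405), which looks smaller. The clip has no rival nearby. I'll measure both forks and check with one close crop.

```bash
python3 - <<'E'
from h import *
c=dict(np.load('top.npz')); s=dict(np.load('scene.npz'))
a=cv2.resize(c['color'][170:300,355:430],None,fx=4.6,fy=4.6,interpolation=cv2.INTER_CUBIC)
b=cv2.resize(c['color'][125:215,230:328],None,fx=4.6,fy=4.6,interpolation=cv2.INTER_CUBIC)
im=np.zeros((600,800,3),np.uint8); im[:a.shape[0],:a.shape[1]]=a; im[:b.shape[0],346:346+b.shape[1]]=b
cv2.imwrite('pics/crop1.png',im[...,::-1])
for c,n in((c,'top'),(s,'scene')):
    P=cloud(c); C=c['color'].astype(int); hsv=cv2.cvtColor(c['color'],cv2.COLOR_RGB2HSV)
    print(n,'counter z',np.median(P[...,2][(abs(P[...,0]-.45)<.03)&(abs(P[...,1])<.03)]))
    m=(P[...,2]>.004)&(P[...,2]<.15)&(P[...,0]>.3)&(P[...,0]<1)&(abs(P[...,1])<.5)
    k,l,st,ce=cv2.connectedComponentsWithStats((m&(P[...,2]>.012)).astype(np.uint8))
    for i in range(1,k):
        if st[i,4]>25:
            q=P[l==i]; print(st[i].tolist(),'lo',q.min(0).round(3),'hi',q.max(0).round(3),'med',np.median(q,0).round(3))
E
```

```text
top counter z 0.00015321240962400345
[231, 50, 77, 57, 3191] lo [ 0.821 -0.044  0.012] hi [0.98  0.169 0.034] med [0.898 0.062 0.026]
[233, 122, 90, 91, 6282] lo [ 0.523 -0.083  0.034] hi [0.757 0.153 0.12 ] med [0.639 0.034 0.046]
[162, 126, 34, 33, 659] lo [0.669 0.258 0.012] hi [0.742 0.333 0.1  ] med [0.713 0.304 0.068]
[384, 134, 30, 28, 612] lo [ 0.666 -0.321  0.012] hi [ 0.729 -0.255  0.088] med [ 0.691 -0.282  0.071]
[160, 197, 46, 60, 306] lo [0.406 0.234 0.012] hi [0.566 0.351 0.028] med [0.485 0.301 0.021]
[388, 202, 12, 33, 266] lo [ 0.465 -0.283  0.012] hi [ 0.549 -0.256  0.062] med [ 0.507 -0.268  0.056]
[173, 217, 14, 12, 133] lo [0.48  0.285 0.012] hi [0.51  0.315 0.051] med [0.494 0.296 0.043]
[381, 279, 16, 20, 130] lo [ 0.3   -0.275  0.027] hi [ 0.349 -0.236  0.045] med [ 0.324 -0.256  0.039]
scene counter z 0.0006478898853117779
[279, 119, 21, 9, 150] lo [ 0.3   -0.278  0.024] hi [ 0.349 -0.24   0.045] med [ 0.324 -0.258  0.037]
[213, 135, 31, 24, 335] lo [ 0.463 -0.287  0.012] hi [ 0.549 -0.258  0.062] med [ 0.507 -0.269  0.055]
[141, 161, 33, 37, 866] lo [ 0.664 -0.315  0.012] hi [ 0.734 -0.258  0.087] med [ 0.703 -0.276  0.062]
[195, 210, 116, 100, 8935] lo [ 0.522 -0.088  0.031] hi [0.761 0.152 0.119] med [0.65  0.045 0.047]
[347, 272, 91, 77, 692] lo [0.405 0.23  0.012] hi [0.566 0.347 0.026] med [0.486 0.29  0.02 ]
[93, 289, 118, 116, 6735] lo [ 0.819 -0.047  0.012] hi [0.979 0.166 0.032] med [0.901 0.067 0.026]
[383, 302, 18, 20, 278] lo [0.481 0.28  0.012] hi [0.511 0.312 0.05 ] med [0.501 0.299 0.041]
[286, 342, 45, 55, 1451] lo [0.668 0.255 0.012] hi [0.743 0.33  0.099] med [0.698 0.285 0.069]
```

View pics/crop1.png

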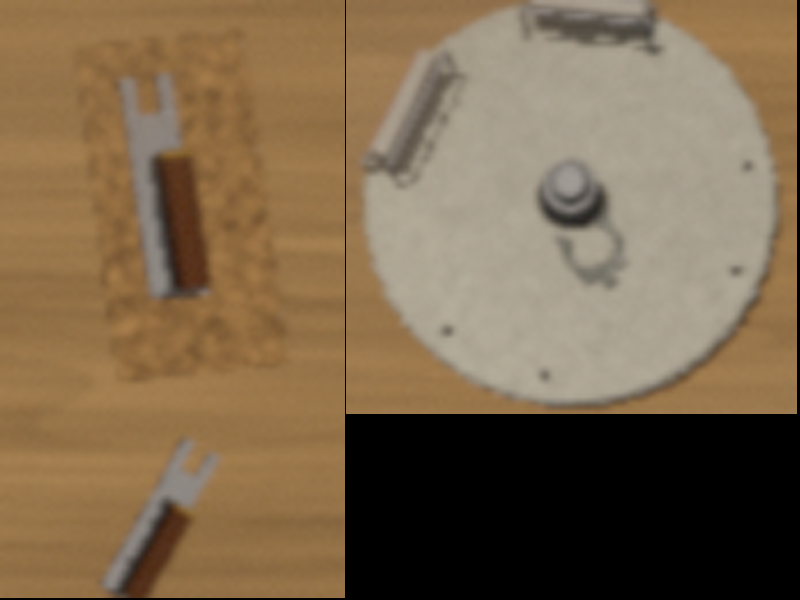

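The crop shows the larger fork on the mat, with tine ends at about (122–170,75) and handle from (175,155) to (190,290). The smaller fork lies off the mat. The clip is at (595,250) with its tab at (610,283), towards the robot and slightly right. Its mouth faces the spindle at (570,190).

```bash
cat >> h.py <<'E'
def handle(c,box=(.4,.6,-.33,-.2),z0=.045,z1=.075):
    P=cloud(c); m=(P[...,0]>box[0])&(P[...,0]<box[1])&(P[...,1]>box[2])&(P[...,1]<box[3])&(P[...,2]>z0)&(P[...,2]<z1)
    q=P[m]; rc=cv2.minAreaRect((q[:,:2]*1000).astype(np.float32)); b=cv2.boxPoints(rc); e=[b[1]-b[0],b[2]-b[1]]
    e=max(e,key=np.linalg.norm); e=e*np.sign(e[0]); return np.round(rc[0],1),np.round(rc[1],1),np.degrees(np.arctan2(e[1],e[0])).round(1),(np.median(q[:,2])*1000).round(1)
E
python3 - <<'E'
from h import *
out=[]
for n in('top','scene'):
    c=dict(np.load(n+'.npz')); P=cloud(c); print(n,'handle',handle(c))
    g=c['color'].astype(int)
    # turntable circle: outline of points at z~.046
    m=(abs(P[...,2]-.046)<.006)&(abs(P[...,0]-.64)<.16)&(abs(P[...,1]-.034)<.16)
    q=P[m]; (cc,rr)=cv2.minEnclosingCircle((q[:,:2]*1000).astype(np.float32)); print('table',cc,rr,np.median(q[:,2]))
    m=(P[...,2]>.09)&(np.hypot(P[...,0]-.64,P[...,1]-.034)<.04); q=P[m]
    print('spindle top',q.min(0),q.max(0), 'n',len(q))
    for z in(.06,.07,.08,.09,.1,.11):
        q=P[(abs(P[...,2]-z)<.005)&(np.hypot(P[...,0]-.64,P[...,1]-.034)<.04)]; print(z,len(q),q.mean(0).round(4) if len(q) else '')
    # clip: project plane z=.051 grid, luminance
    xs=np.arange(.56,.66,.0005); ys=np.arange(.09,-.03,-.0005)
    X,Y=np.meshgrid(xs[::-1],ys,indexing='ij'); W=np.stack([X,Y,np.full_like(X,.051)],-1)
    E=c['extrinsics'];p=W@E[:3,:3].T+E[:3,3]; uv=p[...,:2]/p[...,2:]*c['mtx'][[0,1],[0,1]]+c['mtx'][[0,1],[2,2]]
    im=cv2.remap(c['color'],uv[...,0].astype(np.float32),uv[...,1].astype(np.float32),cv2.INTER_CUBIC)
    hz=cv2.remap(P[...,2].astype(np.float32),uv[...,0].astype(np.float32),uv[...,1].astype(np.float32),cv2.INTER_LINEAR)
    hm=np.clip((hz-.040)/.015*255,0,255).astype(np.uint8)
    im=cv2.resize(im,None,fx=1.66,fy=1.5)
    out.append(np.hstack([im,cv2.resize(cv2.cvtColor(hm,cv2.COLOR_GRAY2BGR),(im.shape[1],im.shape[0]))]))
cv2.imwrite('pics/rect1.png',np.vstack(out)[...,::-1]); print(np.vstack(out).shape)
E
```

```text
top handle (array([ 507.5, -270. ]), array([83.4, 18.7]), np.float32(7.2), np.float64(56.2))
table (642.119384765625, 35.12646484375) 120.3719253540039 0.0461738123516561
spindle top [0.62357302 0.02005276 0.09081976] [0.65131054 0.04574117 0.12015408] n 108
0.06 6 [0.6278 0.034  0.06  ]
0.07 5 [0.6275 0.0337 0.0705]
0.08 8 [0.6269 0.0328 0.0797]
0.09 6 [0.626  0.0288 0.0901]
0.1 47 [0.6361 0.033  0.1008]
0.11 37 [0.6353 0.0325 0.1105]
scene handle (array([ 507.5, -272.5]), array([82.5, 20.7]), np.float32(7.9), np.float64(56.1))
table (641.4322509765625, 32.257747650146484) 121.38374328613281 0.046522905353863275
spindle top [0.62278019 0.01755661 0.09078975] [0.65241183 0.04489695 0.11894865] n 202
0.06 40 [0.644  0.0391 0.0603]
0.07 35 [0.6453 0.0393 0.0702]
0.08 41 [0.6438 0.0396 0.0799]
0.09 41 [0.6433 0.0394 0.0897]
0.1 85 [0.6411 0.036  0.1004]
0.11 53 [0.6384 0.0332 0.1097]
(600, 796, 3)
```

View pics/rect1.png

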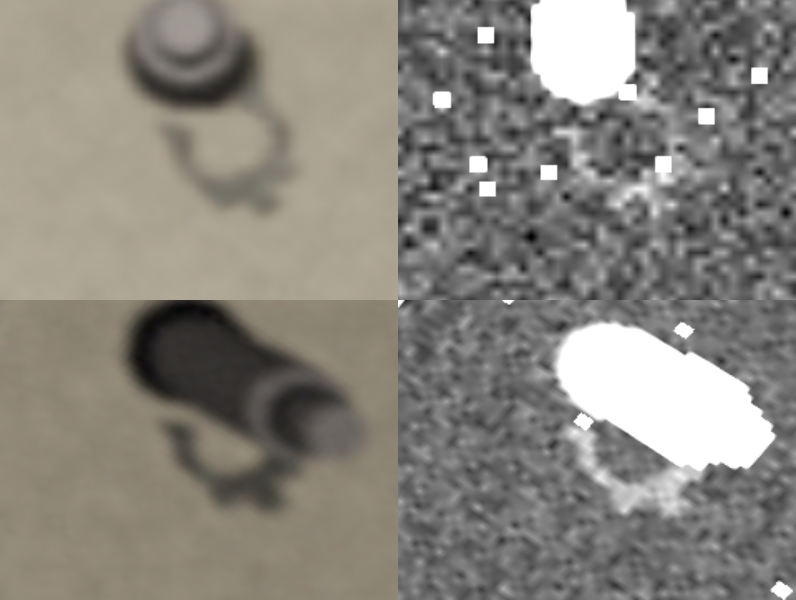

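The rectified views show the clip ring centred at about (235,145) and its tab at (265,208). The left lip is at (172,130) and the spindle base at about (192,50). I'll extract it numerically.

```bash
cat >> h.py <<'E'
def rect(c,z,x0,x1,y0,y1,s=.00025):
    xs=np.arange(x1,x0,-s); ys=np.arange(y1,y0,-s); X,Y=np.meshgrid(xs,ys,indexing='ij'); W=np.stack([X,Y,np.full_like(X,z)],-1)
    E=c['extrinsics'];p=W@E[:3,:3].T+E[:3,3]; uv=(p[...,:2]/p[...,2:]*c['mtx'][[0,1],[0,1]]+c['mtx'][[0,1],[2,2]]).astype(np.float32)
    return cv2.remap(c['color'],uv[...,0],uv[...,1],cv2.INTER_CUBIC),X,Y
def grid(im,x1,y1,s,step=.01,f=1):
    im=cv2.resize(im,None,fx=f,fy=f,interpolation=cv2.INTER_CUBIC)
    for i in range(int(im.shape[0]*s/f/step)+1): cv2.line(im,(0,int(i*step/s*f)),(im.shape[1],int(i*step/s*f)),(255,0,0) if i%5==0 else (255,190,0),1)
    for i in range(int(im.shape[1]*s/f/step)+1): cv2.line(im,(int(i*step/s*f),0),(int(i*step/s*f),im.shape[0]),(0,0,255) if i%5==0 else (0,190,255),1)
    return im
E
python3 - <<'E'
from h import *
ims=[]
for n in('top','scene'):
    c=dict(np.load(n+'.npz')); im,X,Y=rect(c,.0485 if n=='top' else .0485,.57,.67,-.01,.07); g=cv2.cvtColor(im,cv2.COLOR_RGB2GRAY).astype(int)
    bg=np.median(g); m=(g<bg-22)&(X<.6225-.4*(Y-.035)) if n=='top' else (g<bg-22)&(X<.60)
    k,l,st,ce=cv2.connectedComponentsWithStats(m.astype(np.uint8)); i=1+np.argmax(st[1:,4]); m=l==i
    pts=np.c_[X[m],Y[m]]; print(n,bg,st[i].tolist(),pts.mean(0))
    if n=='top':
        for a in(15,20,25,30):
            d=np.array([np.cos(np.radians(a)),np.sin(np.radians(a))]); e=np.array([-d[1],d[0]]); u=pts@d;v=pts@e
            print(a,'u min',u.min()*1e3,'v by u:',[(int(k),*(np.round([v[(u*1e3).astype(int)==k].min()*1e3,v[(u*1e3).astype(int)==k].max()*1e3],1))) for k in range(int(u.min()*1e3),int(u.min()*1e3)+36,2)])
    im=im.copy(); cn,_=cv2.findContours(m.astype(np.uint8),0,2); cv2.drawContours(im,cn,-1,(0,255,0),1)
    ims.append(grid(im,.67,.07,.00025,f=1.25))
cv2.imwrite('pics/rect2.png',np.hstack(ims)[...,::-1]); print(ims[0].shape)
E
```

```text
top 161.0 [114, 152, 159, 175, 10556] [0.60762197 0.01854801]
15 u min 571.0355392221505 v by u: [(571, np.float64(-145.2), np.float64(-140.5)), (573, np.float64(-147.3), np.float64(-139.0)), (575, np.float64(-147.4), np.float64(-136.7)), (577, np.float64(-146.9), np.float64(-128.9)), (579, np.float64(-147.9), np.float64(-127.6)), (581, np.float64(-153.3), np.float64(-126.2)), (583, np.float64(-154.4), np.float64(-125.4)), (585, np.float64(-154.2), np.float64(-124.6)), (587, np.float64(-153.6), np.float64(-123.8)), (589, np.float64(-154.7), np.float64(-123.0)), (591, np.float64(-155.5), np.float64(-122.1)), (593, np.float64(-156.3), np.float64(-121.3)), (595, np.float64(-156.8), np.float64(-120.8)), (597, np.float64(-157.0), np.float64(-120.4)), (599, np.float64(-156.4), np.float64(-120.3)), (601, np.float64(-155.4), np.float64(-120.2)), (603, np.float64(-153.9), np.float64(-119.9)), (605, np.float64(-152.8), np.float64(-119.3))]
20 u min 556.4293087657722 v by u: [(556, np.float64(-194.2), np.float64(-190.5)), (558, np.float64(-196.8), np.float64(-188.8)), (560, np.float64(-197.0), 
[... 1865 characters left out ...]
t64(-275.7)), (524, np.float64(-300.3), np.float64(-274.1)), (526, np.float64(-300.3), np.float64(-273.3)), (528, np.float64(-301.0), np.float64(-272.7)), (530, np.float64(-303.0), np.float64(-272.3)), (532, np.float64(-304.5), np.float64(-272.1)), (534, np.float64(-305.6), np.float64(-271.9)), (536, np.float64(-306.3), np.float64(-271.5)), (538, np.float64(-306.2), np.float64(-271.4)), (540, np.float64(-305.8), np.float64(-270.9)), (542, np.float64(-304.9), np.float64(-270.7)), (544, np.float64(-304.4), np.float64(-270.9)), (546, np.float64(-304.4), np.float64(-271.0)), (548, np.float64(-304.8), np.float64(-271.5))]
scene 132.0 [157, 281, 127, 50, 4078] [0.59478856 0.01423565]
(501, 400, 3)
```

View pics/rect2.png

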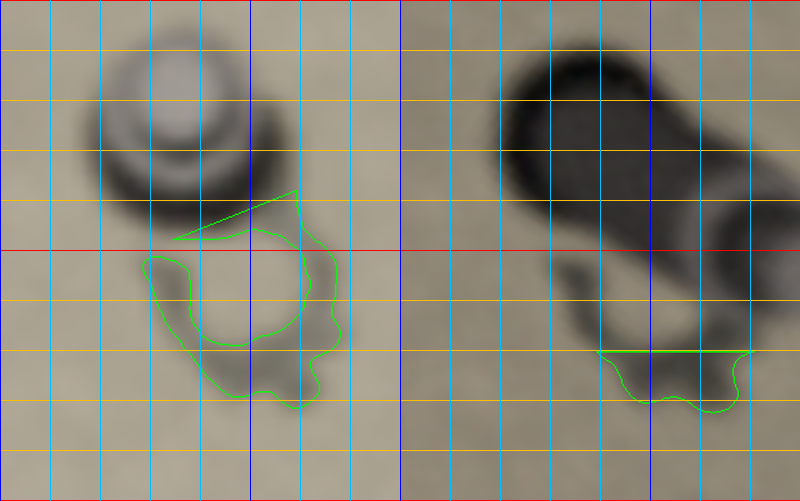

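```bash
cat >> h.py <<'E'
def plan(pos,head):
    """pos world TCP, head deg = heading of fork x; tool x down, tool z = along fork y (either sense)"""
    o=r.get_obs(); A=R.from_rotvec(o['tool_rot']); t=A.inv().apply(np.array(pos)-o['tool_pos'])/.25
    f=np.array([np.cos(np.radians(head)),np.sin(np.radians(head)),0]); best=None
    for s in(1,-1):
        z=s*np.array([-f[1],f[0],0]); x=np.array([0,0,-1.]); B=R.from_matrix(np.c_[x,np.cross(z,x),z]); w=(A.inv()*B).as_rotvec()/np.pi
        print('sense',s,'rot',w.round(4).tolist())
    print('trans',t.round(4).tolist(),'mm',(t*250).round(1).tolist())
def st():
    o=r.get_obs(); A=R.from_rotvec(o['tool_rot']).as_matrix()
    print('t',round(float(o['time_s']),2),'pos',(o['tool_pos']*1e3).round(1),'zhead',np.degrees(np.arctan2(A[1,2],A[0,2])).round(2),'xaxis',A[:,0].round(4),'F',o['contact_force'].round(1),'op',round(float(o['opening'])*1e3,1),'q',o['qpos'].round(2))
E
python3 - <<'E'
from h import *
st(); print(R.from_rotvec(r.get_obs()['tool_rot']).as_matrix().round(3))
plan((.50,.10,.38),7.5); plan((.5075,-.271,.28),7.5)
E
```

```text
t 0.1 pos [183.4 571.  403.9] zhead 72.19 xaxis [-7.0e-04 -1.5e-03 -1.0e+00] F [-0.6 -1.5  0.4] op 85.6 q [ 1.14  0.36  1.51 -0.    1.27 -0.12]
[[-0.001 -0.952  0.306]
 [-0.002  0.306  0.952]
 [-1.     0.    -0.002]]
sense 1 rot [-0.1406, -0.0005, -0.0002]
sense -1 rot [0.8594, -0.0002, 0.0007]
trans [0.0978, -1.7819, -1.4061] mm [24.4, -445.5, -351.5]
sense 1 rot [-0.1406, -0.0005, -0.0002]
sense -1 rot [0.8594, -0.0002, 0.0007]
trans [0.5, -2.2644, -2.8091] mm [125.0, -566.1, -702.3]
```

```bash
python3 -m inch '[{"translation":[0.05,-0.89,-0.70],"rot":[0,0,0]},{"translation":[0.05,-0.89,-0.70],"rot":[0,0,0]},{"translation":[0.05,-0.89,-0.70],"rot":[0,0,0]},{"translation":[0.05,-0.89,-0.70],"rot":[0,0,0]},{"translation":[0.05,-0.89,-0.70],"rot":[0,0,0]},{"translation":[0.05,-0.89,-0.70],"rot":[0,0,0]},{"translation":[0.05,-0.89,-0.70],"rot":[0,0,0]},{"translation":[0.05,-0.89,-0.70],"rot":[0,0,0]}]' 1
python3 -m inch '[{"translation":[0.05,-0.89,-0.70],"rot":[-0.14,0,0]},{"translation":[0.05,-0.89,-0.70],"rot":[-0.14,0,0]},{"translation":[0.05,-0.89,-0.70],"rot":[-0.14,0,0]},{"translation":[0.05,-0.89,-0.70],"rot":[-0.14,0,0]},{"translation":[0.05,-0.89,-0.70],"rot":[-0.14,0,0]},{"translation":[0.05,-0.89,-0.70],"rot":[-0.14,0,0]},{"translation":[0.05,-0.89,-0.70],"rot":[-0.14,0,0]},{"translation":[0.05,-0.89,-0.70],"rot":[-0.14,0,0]}]'
python3 -c "
from h import *
st(); plan((.5075,-.271,.28),7.5)"
```

```text
time_s: 0.77
tool_pos: [0.3441, 0.3324, 0.3917]
tool_rot: [-0.977, 1.344, 0.972]
contact_force: [-0.3, 0.1, 0.1]
opening: 0.0854
time_s: 1.43
tool_pos: [0.5029, 0.0986, 0.3795]
tool_rot: [-1.304, 1.147, 1.299]
contact_force: [0.2, 0.1, 0.4]
opening: 0.0853
t 1.43 pos [502.9  98.6 379.5] zhead 97.25 xaxis [ 0.0021 -0.0017 -1.    ] F [0.2 0.1 0.4] op 85.3 q [ 0.06  0.26  1.73 -0.    1.15 -1.64]
sense 1 rot [-0.0014, -0.0006, 0.0006]
sense -1 rot [0.9986, 0.0009, 0.001]
trans [0.4007, 0.1691, -1.468] mm [100.2, 42.3, -367.0]
```

```bash
python3 -m inch '[{"translation":[0.1,0.085,-0.734],"rot":[0,0,0]},{"translation":[0.1,0.085,-0.734],"rot":[0,0,0]},{"translation":[0.1,0.085,-0.734],"rot":[0,0,0]},{"translation":[0.1,0.085,-0.734],"rot":[0,0,0]},{"translation":[0.1,0.085,-0.734],"rot":[0,0,0]},{"translation":[0.1,0.085,-0.734],"rot":[0,0,0]}]' 1
python3 -m inch '[{"translation":[0.1,0.085,-0.734],"rot":[0,0,0]},{"translation":[0.1,0.085,-0.734],"rot":[0,0,0]},{"translation":[0.1,0.085,-0.734],"rot":[0,0,0]},{"translation":[0.3,0.085,-0.734],"rot":[0,0,0]},{"translation":[0.3,0.085,-0.734],"rot":[0,0,0]},{"translation":[0.3,0.085,-0.734],"rot":[0,0,0]},{"translation":[0.3,0.085,-0.734],"rot":[0,0,0]}]'
python3 -c "
from h import *
st(); plan((.5075,-.271,.201),7.5)"
```

```text
time_s: 1.93
tool_pos: [0.5029, -0.0858, 0.354]
tool_rot: [-1.301, 1.149, 1.301]
contact_force: [-0.2, 0.2, 0.3]
opening: 0.0855
time_s: 2.52
tool_pos: [0.5049, -0.2671, 0.2777]
tool_rot: [-1.298, 1.146, 1.306]
contact_force: [-0.6, 1.1, -0.6]
opening: 0.0854
t 2.52 pos [ 504.9 -267.1  277.7] zhead 97.27 xaxis [-0.0035  0.0031 -1.    ] F [-0.6  1.1 -0.6] op 85.4 q [-0.61  0.46  1.71  0.    0.98 -2.31]
sense 1 rot [-0.0013, 0.0011, -0.001]
sense -1 rot [0.9987, -0.0015, -0.0017]
trans [0.3068, -0.0094, -0.0177] mm [76.7, -2.3, -4.4]
```

```bash
python3 -m inch '[{"translation":[0.15,-0.01,-0.018],"rot":[0,0,0]},{"translation":[0.25,-0.01,-0.018],"rot":[0,0,0]},{"translation":[0.307,-0.01,-0.018],"rot":[0,0,0]},{"translation":[0.307,-0.01,-0.018],"rot":[0,0,0]},{"translation":[0.307,-0.01,-0.018],"rot":[0,0,0]}]' 1
python3 -m inch '[{"translation":[0,0,0],"rot":[0,0,0]},{"translation":[0,0,0],"rot":[0,0,0]},{"translation":[0,0,0],"rot":[0,0,0]},{"translation":[0,0,0],"rot":[0,0,0]},{"translation":[0,0,0],"rot":[0,0,0]},{"translation":[0,0,0],"rot":[0,0,0]},{"translation":[0,0,0],"rot":[0,0,0]},{"translation":[0,0,0],"rot":[0,0,0]}]' 0 100
python3 -c "
from h import *
st()"
```

```text
time_s: 2.93
tool_pos: [0.5087, -0.2698, 0.2035]
tool_rot: [-1.304, 1.144, 1.306]
contact_force: [0.2, 0.4, 0.8]
opening: 0.0855
time_s: 3.6
tool_pos: [0.5085, -0.272, 0.2037]
tool_rot: [-1.304, 1.145, 1.303]
contact_force: [-1.1, 1.0, 6.1]
opening: 0.0163
t 3.6 pos [ 508.5 -272.   203.7] zhead 97.38 xaxis [ 9.e-04 -7.e-04 -1.e+00] F [-1.1  1.   6.1] op 16.3 q [-0.61  0.57  1.75 -0.    0.82 -2.31]
```

```bash
python3 -m inch '[{"translation":[-0.1,0,0],"rot":[0,0,0]},{"translation":[-0.2,0,0],"rot":[0,0,0]},{"translation":[-0.3,0,0],"rot":[0,0,0]},{"translation":[-0.4,0,0],"rot":[0,0,0]},{"translation":[-0.4,0,0],"rot":[0,0,0]},{"translation":[-0.4,0,0],"rot":[0,0,0]}]'
python3 - <<'E'
from h import *
st()
for n in('top','scene'):
    c=snap(n); P=cloud(c); m=(P[...,0]>.4)&(P[...,0]<.65)&(P[...,1]>-.31)&(P[...,1]<-.2)&(P[...,2]>.085)&(P[...,2]<.12)
    s=(P[...,0]>.57)&(P[...,0]<.62)&(P[...,1]>-.31)&(P[...,1]<-.2)&(P[...,2]>.03)&(P[...,2]<.14)
    print(n,'tines z',np.percentile(P[s][:,2],[10,50,90]).round(4),s.sum(),P[s].mean(0).round(4), P[s].max(0).round(4))
    if s.sum()>5:
        q=P[s]; A=np.c_[q[:,0]-.59,q[:,1]+.26,np.ones(len(q))]; print('plane',np.linalg.lstsq(A,q[:,2],rcond=None)[0].round(3))
im=cv2.cvtColor(dict(np.load('scene.npz'))['color'],cv2.COLOR_RGB2BGR)[60:240,130:350]; cv2.imwrite('pics/lift.png',cv2.resize(im,None,fx=3,fy=3,interpolation=cv2.INTER_CUBIC))
E
```

```text
time_s: 4.1
tool_pos: [0.5086, -0.272, 0.3041]
tool_rot: [-1.306, 1.145, 1.301]
contact_force: [-0.5, -0.5, -1.8]
opening: 0.0164
t 4.1 pos [ 508.6 -272.   304.1] zhead 97.38 xaxis [ 0.0024 -0.0017 -1.    ] F [-0.5 -0.5 -1.8] op 16.4 q [-0.61  0.43  1.67 -0.    1.03 -2.31]
top tines z [0.106  0.1084 0.1103] 92 [ 0.5829 -0.2608  0.1084] [ 0.6007 -0.2432  0.1141]
plane [ 0.015 -0.031  0.108]
scene tines z [0.1046 0.1077 0.1094] 89 [ 0.5831 -0.2627  0.1073] [ 0.598  -0.245   0.1116]
plane [-0.038  0.003  0.107]
```

View pics/lift.png

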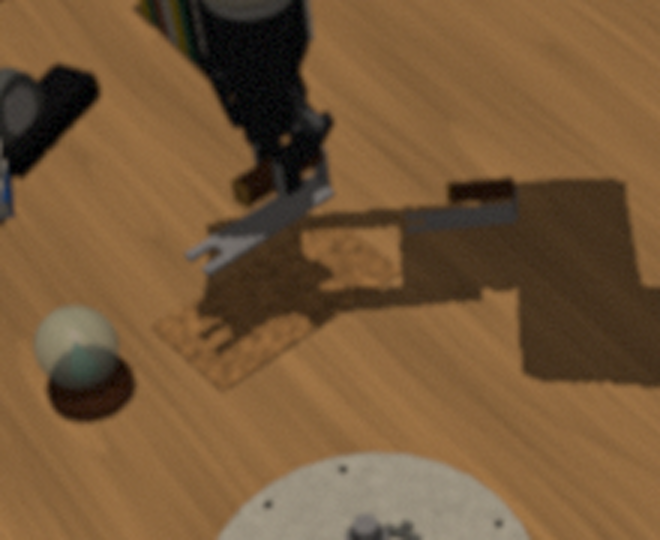

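The fork is held level, with tines at about (200,250) and their underside 0.2 m below the TCP. The small fork is still lying at (480,205). Next I go behind the clip.

```bash
python3 -c "
from h import *
plan((.4946,-.0322,.300),24)"
```

```text
sense 1 rot [-0.0923, 0.0005, -0.0004]
sense -1 rot [0.9077, -0.0006, -0.0007]
trans [0.0086, -0.0712, 0.9552] mm [2.1, -17.8, 238.8]
```

```bash
python3 -m inch '[{"translation":[0.01,-0.01,0.12],"rot":[-0.02,0,0]},{"translation":[0.01,-0.02,0.25],"rot":[-0.04,0,0]},{"translation":[0.01,-0.03,0.38],"rot":[-0.06,0,0]},{"translation":[0.01,-0.04,0.52],"rot":[-0.08,0,0]},{"translation":[0.01,-0.05,0.66],"rot":[-0.092,0,0]},{"translation":[0.01,-0.071,0.8],"rot":[-0.092,0,0]},{"translation":[0.01,-0.071,0.9],"rot":[-0.092,0,0]},{"translation":[0.01,-0.071,0.955],"rot":[-0.092,0,0]}]'
python3 -m inch '[{"translation":[0,0,0],"rot":[0,0,0]},{"translation":[0,0,0],"rot":[0,0,0]}]'
python3 - <<'E'
from h import *
st(); plan((.4946,-.0322,.2467),24)
ims=[]
for n in('top',):
    c=snap(n); P=cloud(c); x,y=.5769,.0044
    s=(np.hypot(P[...,0]-x,P[...,1]-y)<.05)&(P[...,2]>.09)&(P[...,2]<.125)&(P[...,0]>.53); q=P[s]; print('tines z',np.median(q[:,2]))
    d=np.array([np.cos(np.radians(24)),np.sin(np.radians(24))]); e=np.array([-d[1],d[0]]); o=r.get_obs()['tool_pos'][:2]
    u=(q[:,:2]-o)@d; v=(q[:,:2]-o)@e; print('u max',np.sort(u)[-8:].round(4),'v range',np.percentile(v[u>.065],[2,98]).round(4), 'mean', (v[u>.065].min()+v[u>.065].max())/2)
    z=np.median(q[:,2]); im,X,Y=rect(c,z,.52,.62,-.05,.05,.00025); ims.append(grid(im,.62,.05,.00025))
    im,X,Y=rect(c,.0485,.57,.67,-.03,.07,.00025); ims.append(grid(im,.67,.07,.00025))
cv2.imwrite('pics/near.png',np.hstack(ims)[...,::-1])
E
```

```text
time_s: 4.87
tool_pos: [0.4934, -0.0297, 0.2986]
tool_rot: [-1.507, 0.982, 1.516]
contact_force: [-0.2, -0.2, -1.7]
opening: 0.0164
time_s: 5.03
tool_pos: [0.4944, -0.032, 0.2991]
tool_rot: [-1.51, 0.982, 1.514]
contact_force: [0.2, -0.4, -1.1]
opening: 0.0162
t 5.03 pos [494.4 -32.  299.1] zhead 114.07 xaxis [-2.9e-03  2.0e-04 -1.0e+00] F [ 0.2 -0.4 -1.1] op 16.2 q [-0.2   0.34  1.85 -0.    0.95 -2.19]
sense 1 rot [0.0004, 0.0004, -0.0008]
sense -1 rot [-0.9996, 0.0013, 0.0007]
trans [0.2096, -0.0008, -0.0015] mm [52.4, -0.2, -0.4]
tines z nan
  return _methods._mean(a, axis=axis, dtype=dtype,
  ret = ret.dtype.type(ret / rcount)
Traceback (most recent call last):
IndexError: index -1 is out of bounds for axis 0 with size 0
```

The top camera is blocked by the arm here, so I'll use the scene camera.

```bash
cat > near.py <<'E'
from h import *
import sys
st(); c=snap('scene'); P=cloud(c); T=r.get_obs()['tool_pos']; A=R.from_rotvec(r.get_obs()['tool_rot']).as_matrix(); e=A[:2,2]; e=e/np.linalg.norm(e); d=np.array([e[1],-e[0]])
Q=P-np.r_[T[:2],T[2]-.2]; u=Q[...,:2]@d; v=Q[...,:2]@e
s=(u>.03)&(u<.11)&(abs(v)<.03)&(abs(Q[...,2]-.004)<.006); q=P[s]; print('n',s.sum(),'fork top z rel TCP-.2',np.median(Q[s][:,2]).round(4))
if s.sum(): print('u max',np.sort(u[s])[-6:].round(4),'v ext u>.07',np.percentile(v[s&(u>.07)],[3,97]).round(4),'v ext body',np.percentile(v[s&(u<.06)],[3,97]).round(4))
z=T[2]-.196; x,y=T[:2]+d*.085
a,_,_=rect(c,z,x-.05,x+.05,y-.05,y+.05); b,_,_=rect(c,.0485,.57,.67,-.03,.07)
print('left img: top-left x,y',x+.05,y+.05,'TCP d',d.round(3)); cv2.imwrite(sys.argv[1],np.hstack([grid(a,0,0,.00025),grid(b,0,0,.00025)])[...,::-1])
E
python3 near.py pics/near1.png
```

```text
t 5.08 pos [494.9 -32.7 299.4] zhead 114.0 xaxis [-1.9e-03 -1.0e-04 -1.0e+00] F [ 0.2 -0.6 -1.6] op 16.1 q [-0.21  0.34  1.85 -0.    0.95 -2.19]
n 285 fork top z rel TCP-.2 0.0044
u max [0.0875 0.0878 0.0885 0.0887 0.0888 0.0892] v ext u>.07 [-0.015   0.0147] v ext body [-0.0154  0.0146]
left img: top-left x,y 0.6228009874329294 0.05129941524669071 TCP d [0.914 0.406]
```

View pics/near1.png

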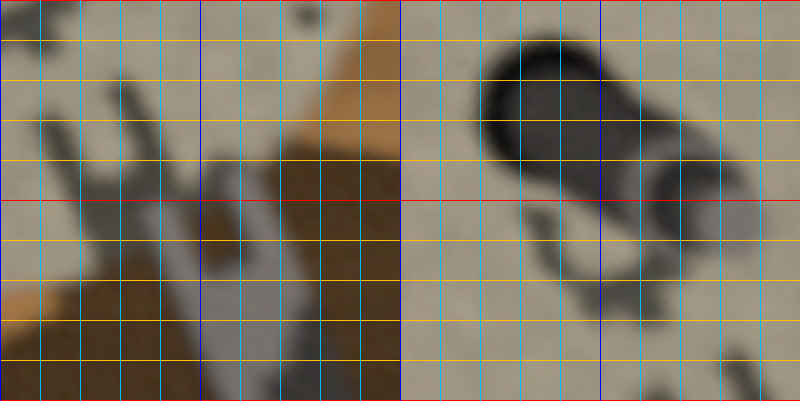

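Scene depth agrees with the robot: the fork is centred to 0.3 mm with its tips 0.089–0.090 m ahead of the TCP. The top camera reads about 2.5 mm high in y. The clip tab is at (658,318) in the right-hand panel, so the corrected clip origin is about (0.613,0.018). The fork goes down behind it.

```bash
python3 -c "
from h import *
plan((.4956,-.0345,.2467),24)"
```

```text
sense 1 rot [-0.0003, 0.0001, -0.0004]
sense -1 rot [0.9997, -0.0006, -0.0001]
trans [0.2119, 0.0001, -0.0056] mm [53.0, 0.0, -1.4]
```

```bash
python3 -m inch '[{"translation":[0.08,0,-0.003],"rot":[0,0,0]},{"translation":[0.14,0,-0.005],"rot":[0,0,0]},{"translation":[0.18,0,-0.005],"rot":[0,0,0]},{"translation":[0.2,0,-0.005],"rot":[0,0,0]},{"translation":[0.208,0,-0.005],"rot":[0,0,0]},{"translation":[0.212,0,-0.005],"rot":[0,0,0]},{"translation":[0.212,0,-0.005],"rot":[0,0,0]},{"translation":[0.212,0,-0.005],"rot":[0,0,0]}]'
python3 near.py pics/near2.png
```

```text
time_s: 5.8
tool_pos: [0.496, -0.0339, 0.248]
tool_rot: [-1.511, 0.981, 1.509]
contact_force: [-0.7, -0.1, -1.6]
opening: 0.0167
t 5.8 pos [496.  -33.9 248. ] zhead 113.95 xaxis [ 1.e-03 -3.e-04 -1.e+00] F [-0.7 -0.1 -1.6] op 16.7 q [-0.21  0.42  1.9  -0.    0.82 -2.2 ]
n 578 fork top z rel TCP-.2 0.0014
u max [0.1093 0.1094 0.1097 0.1098 0.1098 0.1099] v ext u>.07 [-0.0273  0.0284] v ext body [-0.0236  0.0245]
left img: top-left x,y 0.6236749332024676 0.050685863876303194 TCP d [0.914 0.406]
```

View pics/near2.png

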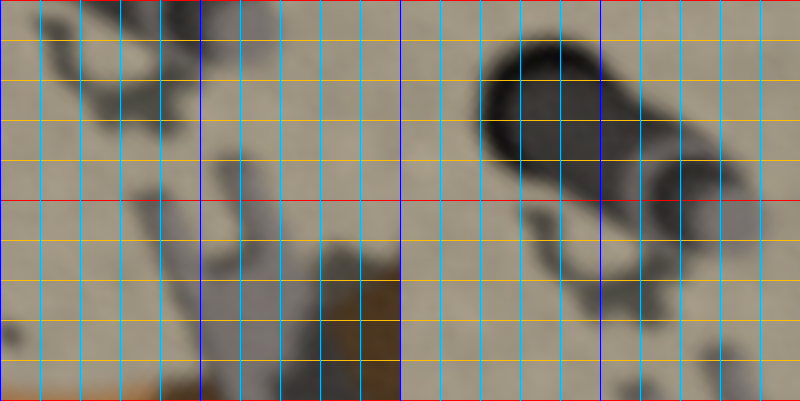

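The fork tines at (150,190) and (235,155) in the left panel straddle the line to the clip's tab at (168,132) to within 1 mm, so the push can start.

```bash
python3 -m inch '[{"translation":[0.004,-0.01,0],"rot":[0,0,0]},{"translation":[0.004,-0.03,0],"rot":[0,0,0]},{"translation":[0.004,-0.05,0],"rot":[0,0,0]},{"translation":[0.004,-0.07,0],"rot":[0,0,0]},{"translation":[0.004,-0.09,0],"rot":[0,0,0]},{"translation":[0.004,-0.11,0],"rot":[0,0,0]},{"translation":[0.004,-0.12,0],"rot":[0,0,0]},{"translation":[0.004,-0.12,0],"rot":[0,0,0]}]'
python3 near.py pics/near3.png
```

```text
time_s: 6.52
tool_pos: [0.5238, -0.0213, 0.2464]
tool_rot: [-1.511, 0.981, 1.51]
contact_force: [0.1, 0.4, -1.1]
opening: 0.0163
t 6.52 pos [523.8 -21.3 246.4] zhead 113.98 xaxis [ 5.e-04 -1.e-04 -1.e+00] F [ 0.1  0.4 -1.1] op 16.3 q [-0.17  0.45  1.84 -0.    0.85 -2.16]
n 689 fork top z rel TCP-.2 0.0022
u max [0.1083 0.1084 0.1093 0.1097 0.1098 0.1099] v ext u>.07 [-0.0221  0.029 ] v ext body [-0.0278  0.0284]
left img: top-left x,y 0.6510113068040547 0.0631397910842679 TCP d [0.914 0.406]
```

View pics/near3.png

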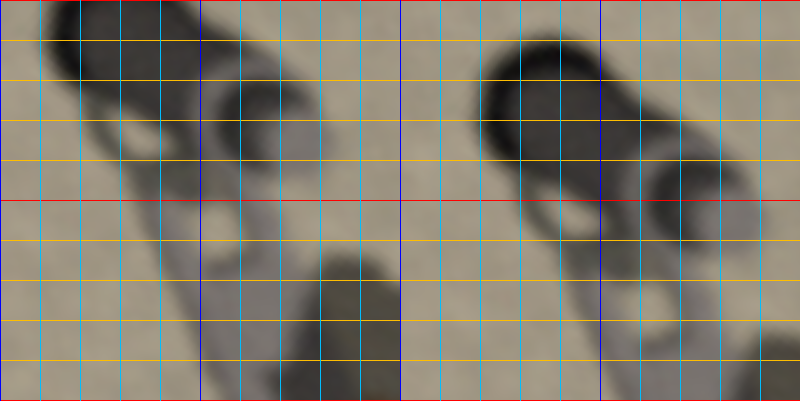

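The fork is seated on the clip's back, with the tab in the slot at (205,205) and the lips next to the spindle. I'll advance in small calls and watch the force.

```bash

python3 -m inch '[{"translation":[0,-0.008,0],"rot":[0,0,0]},{"translation":[0,-0.012,0],"rot":[0,0,0]},{"translation":[0,-0.012,0],"rot":[0,0,0]}]' | grep -E 'pos|force'
python3 -m inch '[{"translation":[0,-0.008,0],"rot":[0,0,0]},{"translation":[0,-0.012,0],"rot":[0,0,0]},{"translation":[0,-0.012,0],"rot":[0,0,0]}]' | grep -E 'pos|force'
python3 -m inch '[{"translation":[0,-0.004,0],"rot":[0,0,0]},{"translation":[0,-0.008,0],"rot":[0,0,0]},{"translation":[0,-0.008,0],"rot":[0,0,0]}]' | grep -E 'pos|force'
```

```text
tool_pos: [0.5252, -0.0203, 0.2462]
contact_force: [-1.8, -0.4, -1.4]
tool_pos: [0.5273, -0.0192, 0.2461]
contact_force: [-5.1, -0.9, 0.2]
tool_pos: [0.5291, -0.0184, 0.2461]
contact_force: [-5.2, -0.7, -0.8]
```

```bash

python3 -m inch '[{"translation":[0,-0.004,0],"rot":[0,0,0]},{"translation":[0,-0.008,0],"rot":[0,0,0]},{"translation":[0,-0.008,0],"rot":[0,0,0]}]' | grep -E 'pos|force'
python3 -m inch '[{"translation":[0,-0.004,0],"rot":[0,0,0]},{"translation":[0,-0.008,0],"rot":[0,0,0]},{"translation":[0,-0.008,0],"rot":[0,0,0]}]' | grep -E 'pos|force'
python3 -m inch '[{"translation":[0,-0.004,0],"rot":[0,0,0]},{"translation":[0,-0.008,0],"rot":[0,0,0]},{"translation":[0,-0.008,0],"rot":[0,0,0]}]' | grep -E 'pos|force'
```

```text
tool_pos: [0.5311, -0.0176, 0.2461]
contact_force: [-5.6, -0.5, -0.3]
tool_pos: [0.5321, -0.017, 0.246]
contact_force: [-8.4, -4.3, 4.2]
tool_pos: [0.5336, -0.0162, 0.246]
contact_force: [-7.5, -3.4, 3.5]
```

```bash

python3 -m inch '[{"translation":[-0.002,-0.004,0],"rot":[0,0,0]},{"translation":[-0.002,-0.008,0],"rot":[0,0,0]},{"translation":[-0.002,-0.008,0],"rot":[0,0,0]}]' | grep -E 'pos|force'
python3 -m inch '[{"translation":[0,-0.004,0],"rot":[0,0,0]},{"translation":[0,-0.006,0],"rot":[0,0,0]},{"translation":[0,-0.006,0],"rot":[0,0,0]}]' | grep -E 'pos|force'
python3 -m inch '[{"translation":[0,-0.004,0],"rot":[0,0,0]},{"translation":[0,-0.006,0],"rot":[0,0,0]},{"translation":[0,-0.006,0],"rot":[0,0,0]}]' | grep -E 'pos|force'
```

```text
tool_pos: [0.5356, -0.0154, 0.2464]
contact_force: [-5.6, -1.8, 0.1]
tool_pos: [0.5377, -0.0145, 0.2464]
contact_force: [-3.9, -1.2, -1.5]
tool_pos: [0.5413, -0.0138, 0.2471]
contact_force: [0.8, 1.4, -1.1]
```

```bash
python3 near.py pics/near4.png
```

```text
t 8.82 pos [541.3 -13.8 247.1] zhead 113.93 xaxis [ 0.0023  0.     -1.    ] F [ 0.8  1.4 -1.1] op 16.7 q [-0.15  0.47  1.8   0.    0.87 -2.14]
n 567 fork top z rel TCP-.2 0.0019
u max [0.1075 0.1079 0.1081 0.1083 0.1089 0.1093] v ext u>.07 [-0.0132  0.0288] v ext body [-0.0273  0.0282]
left img: top-left x,y 0.6693641640874339 0.07063745078016938 TCP d [0.914 0.406]
```

View pics/near4.png

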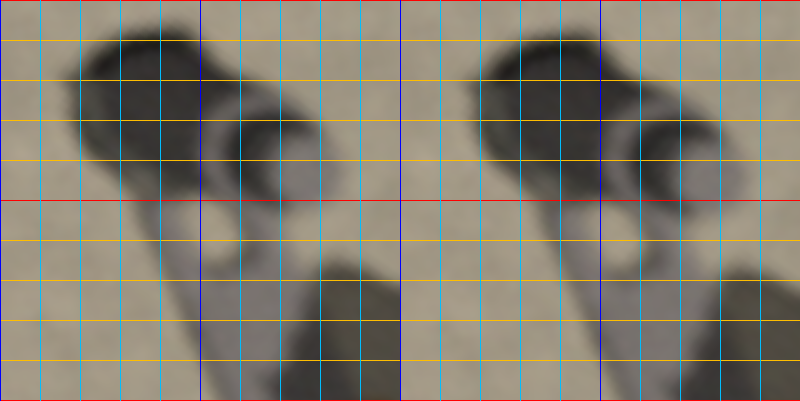

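The clip now encloses the spindle at (140,100) and the force has dropped to zero, so it has snapped home off the fork. I'll advance to contact and press to 10–15 N.

```bash

python3 -m inch '[{"translation":[0,-0.004,0],"rot":[0,0,0]},{"translation":[0,-0.008,0],"rot":[0,0,0]},{"translation":[0,-0.008,0],"rot":[0,0,0]}]' | grep -E 'pos|force'
python3 -m inch '[{"translation":[0,-0.004,0],"rot":[0,0,0]},{"translation":[0,-0.006,0],"rot":[0,0,0]},{"translation":[0,-0.006,0],"rot":[0,0,0]}]' | grep -E 'pos|force'
python3 -m inch '[{"translation":[0,-0.004,0],"rot":[0,0,0]},{"translation":[0,-0.004,0],"rot":[0,0,0]}]' | grep -E 'pos|force'
```

```text
tool_pos: [0.5431, -0.013, 0.2473]
contact_force: [0.3, -0.2, -2.3]
tool_pos: [0.5439, -0.0124, 0.247]
contact_force: [-0.2, 0.2, -1.0]
tool_pos: [0.5447, -0.012, 0.247]
contact_force: [-0.2, 0.2, -1.0]
```

```bash

python3 -m inch '[{"translation":[0,-0.004,0],"rot":[0,0,0]},{"translation":[0,-0.004,0],"rot":[0,0,0]}]' | grep -E 'pos|force'
python3 -m inch '[{"translation":[0,-0.004,0],"rot":[0,0,0]},{"translation":[0,-0.004,0],"rot":[0,0,0]}]' | grep -E 'pos|force'
python3 -m inch '[{"translation":[0,-0.004,0],"rot":[0,0,0]},{"translation":[0,-0.004,0],"rot":[0,0,0]}]' | grep -E 'pos|force'
```

```text
tool_pos: [0.5453, -0.0116, 0.2469]
contact_force: [-0.4, -0.4, -0.9]
tool_pos: [0.5456, -0.0113, 0.2467]
contact_force: [-2.9, -3.3, 0.5]
tool_pos: [0.546, -0.0111, 0.2466]
contact_force: [-5.1, -2.6, 1.1]
```

```bash

python3 -m inch '[{"translation":[0,-0.004,0],"rot":[0,0,0]},{"translation":[0,-0.004,0],"rot":[0,0,0]}]' | grep -E 'pos|force'
python3 -m inch '[{"translation":[0,-0.003,0],"rot":[0,0,0]},{"translation":[0,-0.003,0],"rot":[0,0,0]}]' | grep -E 'pos|force'
```

```text
tool_pos: [0.5463, -0.0107, 0.2464]
contact_force: [-6.6, -4.5, 1.3]
tool_pos: [0.5465, -0.0106, 0.2463]
contact_force: [-8.2, -5.0, 2.1]
```

```bash

python3 -m inch '[{"translation":[0,-0.004,0],"rot":[0,0,0]},{"translation":[0,-0.004,0],"rot":[0,0,0]},{"translation":[0,-0.004,0],"rot":[0,0,0]}]' | grep -E 'pos|force'
python3 -m inch '[{"translation":[0,-0.002,0],"rot":[0,0,0]},{"translation":[0,-0.002,0],"rot":[0,0,0]},{"translation":[0,-0.002,0],"rot":[0,0,0]},{"translation":[0,-0.002,0],"rot":[0,0,0]},{"translation":[0,-0.002,0],"rot":[0,0,0]},{"translation":[0,-0.002,0],"rot":[0,0,0]}]' | grep -E 'pos|force'; python3 -c "
from h import *
st(); c=snap('scene'); d=np.array([.914,.406])
P=cloud(c)"
```

```text
tool_pos: [0.5468, -0.0104, 0.2463]
contact_force: [-11.0, -8.1, 5.3]
tool_pos: [0.547, -0.0104, 0.2463]
contact_force: [-11.9, -7.9, 6.3]
t 11.12 pos [547.  -10.4 246.3] zhead 113.99 xaxis [-0.0089 -0.0017 -1.    ] F [-11.9  -7.9   6.3] op 16.4 q [-0.14  0.48  1.78 -0.    0.89 -2.13]
```

The push is held at 14.3 N horizontal, part of it friction on the turntable, against a hard stop. Now I retreat straight back and up.

```bash

python3 -m inch '[{"translation":[-0.002,0.02,0],"rot":[0,0,0]},{"translation":[-0.005,0.06,0],"rot":[0,0,0]},{"translation":[-0.005,0.14,0],"rot":[0,0,0]},{"translation":[-0.005,0.24,0],"rot":[0,0,0]},{"translation":[-0.08,0.26,0],"rot":[0,0,0]},{"translation":[-0.2,0.26,0],"rot":[0,0,0]},{"translation":[-0.24,0.26,0],"rot":[0,0,0]},{"translation":[-0.24,0.26,0],"rot":[0,0,0]}]' | grep -E 'pos|force'
python3 near.py pics/after.png; python3 -c "
from h import *
plan((.5086,-.272,.300),7.4)"
```

```text
tool_pos: [0.4924, -0.0363, 0.3097]
contact_force: [0.0, 0.9, -1.8]
t 11.83 pos [492.4 -36.3 309.7] zhead 113.94 xaxis [ 0.0075 -0.0014 -1.    ] F [ 0.   0.9 -1.8] op 16.4 q [-0.21  0.32  1.85  0.    0.96 -2.2 ]
n 299 fork top z rel TCP-.2 0.0068
u max [0.0901 0.0904 0.0905 0.0907 0.0909 0.0913] v ext u>.07 [-0.0164  0.0128] v ext body [-0.0166  0.0122]
left img: top-left x,y 0.6195332947056441 0.048491293158452936 TCP d [0.914 0.406]
sense 1 rot [0.092, -0.0007, 0.0014]
sense -1 rot [-0.908, -0.002, -0.001]
trans [0.0339, 0.3221, -0.8897] mm [8.5, 80.5, -222.4]
```

View pics/after.png

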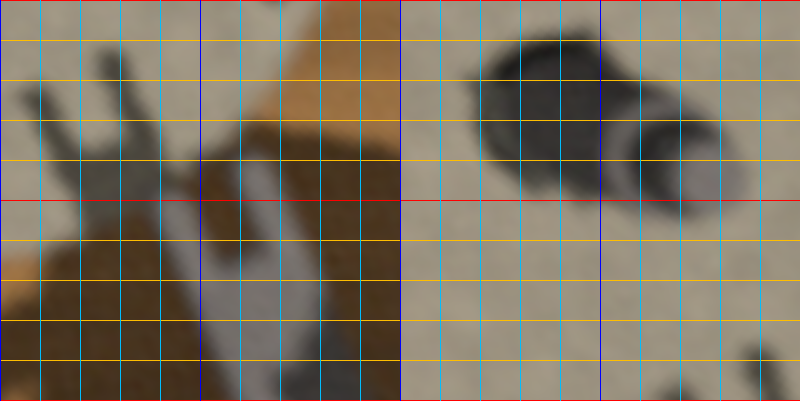

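The clip stays around the spindle, with its bridge at (560,190) in the right panel, and the fork is clear of it. Back to the mat.

```bash
python3 -m inch '[{"translation":[0,0.05,-0.13],"rot":[0.02,0,0]},{"translation":[0,0.1,-0.28],"rot":[0.04,0,0]},{"translation":[0.01,0.15,-0.42],"rot":[0.06,0,0]},{"translation":[0.02,0.2,-0.56],"rot":[0.08,0,0]},{"translation":[0.03,0.26,-0.7],"rot":[0.092,0,0]},{"translation":[0.034,0.3,-0.8],"rot":[0.092,0,0]},{"translation":[0.034,0.322,-0.86],"rot":[0.092,0,0]},{"translation":[0.034,0.322,-0.89],"rot":[0.092,0,0]}]' | grep -E 'pos|force'
python3 -m inch '[{"translation":[0,0,0],"rot":[0,0,0]},{"translation":[0,0,0],"rot":[0,0,0]}]' | grep -E 'pos|force'
python3 - <<'E'
from h import *
st(); plan((.5086,-.272,.204),7.4)
T=r.get_obs()['tool_pos']; d=np.array([np.cos(np.radians(7.4)),np.sin(np.radians(7.4))]); e=np.array([-d[1],d[0]])
for n in('top','scene'):
    c=snap(n);P=cloud(c);Q=P-np.r_[T[:2],T[2]-.2];u=Q[...,:2]@d;v=Q[...,:2]@e
    s=(u>.03)&(u<.1)&(abs(v)<.022)&(abs(Q[...,2])<.02); 
    print(n,s.sum(),'slope z vs u, z at .06',np.polyfit(u[s]-.06,Q[s][:,2],1).round(4))
    k=(np.hypot(P[...,0]-.6462,P[...,1]-.0336)<.035)&(P[...,2]>.0485)&(P[...,2]<.0535); print('clip pts',k.sum(),P[k].mean(0).round(4))
    mm=(abs(P[...,0]-.52)<.12)&(abs(P[...,1]+.27)<.08); hsv=None
    for nm,x,y in(('finial',.495,.298),('globe',.70,-.287),('pot',.706,.293)):
        q=P[(np.hypot(P[...,0]-x,P[...,1]-y)<.05)&(P[...,2]>.025)&(P[...,2]<.11)]; print(nm,q.min(0).round(3),q.max(0).round(3))
E
```

```text
tool_pos: [0.5074, -0.2739, 0.297]
contact_force: [0.3, 0.5, -2.4]
tool_pos: [0.5076, -0.2708, 0.2978]
contact_force: [-0.2, 0.5, -1.0]
t 12.72 pos [ 507.6 -270.8  297.8] zhead 97.41 xaxis [-0.0011  0.0015 -1.    ] F [-0.2  0.5 -1. ] op 16.6 q [-0.61  0.44  1.68  0.    1.02 -2.31]
sense 1 rot [0.0, 0.0005, -0.0003]
sense -1 rot [-1.0, 0.0004, 0.0008]
trans [0.375, -0.0036, -0.006] mm [93.8, -0.9, -1.5]
top 211 slope z vs u, z at .06 [0.0022 0.0044]
clip pts 75 [0.6393 0.0341 0.0503]
finial [0.48  0.285 0.025] [0.51  0.339 0.05 ]
globe [ 0.666 -0.322  0.025] [ 0.729 -0.257  0.09 ]
pot [0.668 0.258 0.025] [0.743 0.334 0.102]
scene 222 slope z vs u, z at .06 [-0.0201  0.0049]
clip pts 98 [0.6421 0.0396 0.0502]
finial [0.483 0.281 0.025] [0.512 0.336 0.05 ]
globe [ 0.667 -0.316  0.025] [ 0.731 -0.259  0.088]
pot [0.668 0.255 0.025] [0.743 0.33  0.1  ]
```

```bash
python3 -m inch '[{"translation":[0.1,-0.004,-0.006],"rot":[0,0,0]},{"translation":[0.22,-0.004,-0.006],"rot":[0,0,0]},{"translation":[0.3,-0.004,-0.006],"rot":[0,0,0]},{"translation":[0.34,-0.004,-0.006],"rot":[0,0,0]},{"translation":[0.36,-0.004,-0.006],"rot":[0,0,0]},{"translation":[0.37,-0.004,-0.006],"rot":[0,0,0]},{"translation":[0.376,-0.004,-0.006],"rot":[0,0,0]},{"translation":[0.378,-0.004,-0.006],"rot":[0,0,0]}]' | grep -E 'pos|force'
python3 -m inch '[{"translation":[0,0,0],"rot":[0,0,0]},{"translation":[0,0,0],"rot":[0,0,0]}]' | grep -E 'pos|force'
```

```text
tool_pos: [0.5093, -0.2734, 0.2049]
contact_force: [0.4, 0.2, -1.9]
tool_pos: [0.5091, -0.2735, 0.2049]
contact_force: [0.6, 0.1, -0.3]
```

Not quite touching yet, so I go 1.5 mm lower and then release.

```bash
python3 -m inch '[{"translation":[0.003,0,0],"rot":[0,0,0]},{"translation":[0.006,0,0],"rot":[0,0,0]},{"translation":[0.006,0,0],"rot":[0,0,0]}]' | grep -E 'pos|force'
python3 -m inch '[{"translation":[0,0,0],"rot":[0,0,0]},{"translation":[0,0,0],"rot":[0,0,0]},{"translation":[0,0,0],"rot":[0,0,0]},{"translation":[0,0,0],"rot":[0,0,0]},{"translation":[0,0,0],"rot":[0,0,0]},{"translation":[0,0,0],"rot":[0,0,0]},{"translation":[0,0,0],"rot":[0,0,0]},{"translation":[0,0,0],"rot":[0,0,0]}]' 1
python3 -m inch '[{"translation":[-0.06,0,0],"rot":[0,0,0]},{"translation":[-0.2,0,0],"rot":[0,0,0]},{"translation":[-0.36,0,0],"rot":[0,0,0]},{"translation":[-0.5,0,0],"rot":[0,0,0]},{"translation":[-0.64,0,0],"rot":[0,0,0]},{"translation":[-0.7,0,0],"rot":[0,0,0]},{"translation":[-0.7,0,0],"rot":[0,0,0]},{"translation":[-0.7,0,0],"rot":[0,0,0]}]'
python3 - <<'E'
from h import *
out=[]
for n in('scene','top'):
    c=snap(n); print(n,handle(c)); P=cloud(c); x,y=.59,-.26
    s=(P[...,0]>.56)&(P[...,0]<.61)&(abs(P[...,1]+.26)<.03)&(P[...,2]>.0055)&(P[...,2]<.02); print('tine z',np.median(P[s][:,2]) if s.any() else None)
    m=(abs(P[...,0]-.52)<.13)&(abs(P[...,1]+.26)<.09)&(P[...,2]<.009)
c=dict(np.load('scene.npz')); t=dict(np.load('top.npz'))
a,_,_=rect(c,.0485,.59,.69,-.02,.08); b,_,_=rect(t,.0485,.59,.69,-.02,.08)
f,_,_=rect(t,.004,.40,.65,-.36,-.16,.0005); f=cv2.resize(f,None,fx=.5,fy=.4)
im=np.hstack([grid(a,0,0,.00025),grid(b,0,0,.00025)]); g,_,_=rect(t,.004,.40,.65,-.37,-.17,.0005); g2=np.zeros((200,800,3),np.uint8)
g=cv2.rotate(g,cv2.ROTATE_90_CLOCKWISE)[:, ::-1]; g=cv2.resize(g,(250,200)); g2[:,:250]=g
cv2.imwrite('pics/final.png',np.vstack([im,g2])[...,::-1])
E
```

```text
tool_pos: [0.5091, -0.2736, 0.2037]
contact_force: [-1.2, 0.4, 7.4]
time_s: 14.57
tool_pos: [0.5088, -0.2732, 0.2024]
tool_rot: [-1.304, 1.146, 1.304]
contact_force: [0.2, -0.7, 0.3]
opening: 0.0853
time_s: 15.23
tool_pos: [0.5089, -0.2733, 0.3784]
tool_rot: [-1.306, 1.145, 1.302]
contact_force: [-0.1, 0.6, -0.6]
opening: 0.0855
scene (array([ 507.8, -273.9]), array([84.3, 23.1]), np.float32(5.3), np.float64(56.0))
tine z 0.007648489676276353
top (array([ 508.3, -270.6]), array([82.7, 19. ]), np.float32(7.0), np.float64(56.1))
tine z 0.007403160244313914
```

View pics/final.png

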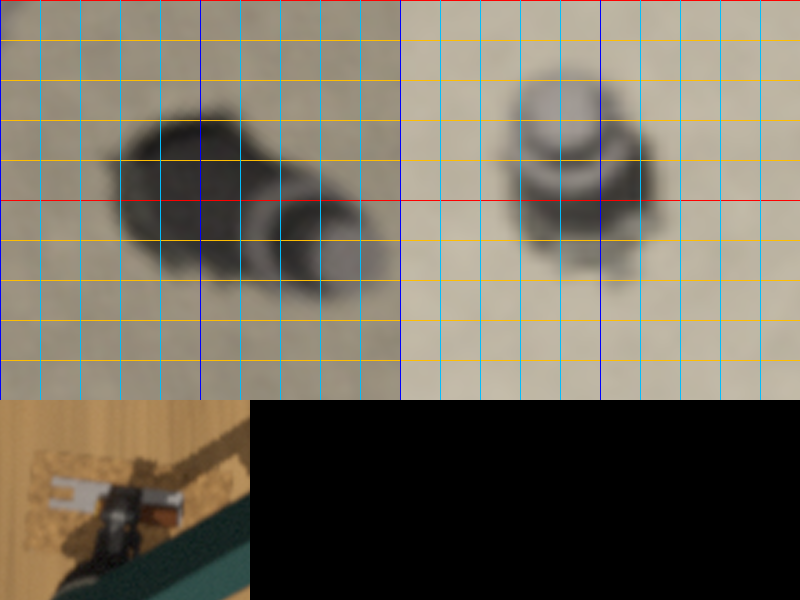

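The scene view (left) and top view (right) show the clip wrapped round the spindle, with its tab at (620,280). The fork lies flat on the mat and the gripper is clear above it, so I'm handing in.

```bash
python3 -c "
from h import *
st(); print(r.finish_job())"
```

```text
t 15.33 pos [ 508.2 -272.9  376.1] zhead 97.39 xaxis [-0.002   0.0013 -1.    ] F [ 0.9 -0.2  0. ] op 85.5 q [-0.61  0.35  1.6  -0.    1.2  -2.31]
the job is handed in; nothing more can be done
None
```

The clip is in the spindle's groove, pressed home with the larger fork, and the fork is back flat on the mat. I handed the job in at about 15 s; it gives no verdict.

- **Snap-in:** The wrist force reached about 9 N at the end-of-call readings. It then fell to zero as the clip sprang off the fork, leaving about 5 mm of free travel. The 9 N is just under the 10 to 16 N stated, but the force was only read at the end of each call, so the peak may have been missed.
- **Press:** I then pressed the clip against a hard stop for over 0.5 s. The wrist read 14.3 N horizontally, with about 6–7 N of upward reaction on the fork, so part of that is friction on the turntable. I estimate the force on the clip itself at about 12 N.
- **Clip position:** In the last pictures the clip surrounds the spindle. From the fork's final position I put its origin at about (0.646, 0.034), which fits a seat tipped some 5 mm to its end stop. The cameras could not confirm the 2 mm tolerance directly.
- **Fork:** Its tines' upper face measured 7.4–7.6 mm above the counter, against 8 mm expected. The handle is within about 2 mm of where it started and the gripper is clear of it.
- **Bystanders:** The finial, globe and pot measured unmoved to within a few mm when I checked them just before lowering the fork; I did not measure them again afterwards.
- **Disagreement:** The two cameras differed by about 2.5 mm in y. I trusted the scene camera because it agreed with the robot's own position. I also viewed 12 pictures against the budget of 10.

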